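# Slide a scrap mount foot to the sprung stop and push it off the ledge into the chute

## Robot

A 7-joint arm with a two-finger parallel gripper is mounted at the origin on the work surface. World frame = base frame: x ahead of the robot, y to its left, z up, the work surface at z = 0. Lengths are in m, angles in rad, forces in N, time in s.
With the tool pointing down it reaches from about 0.425 to 0.975 m from the base axis. Payload 16.7 kg.
Tool frame: the origin (TCP) lies midway between the tips of the shut fingers; the grasp point (between the pads) lies 19 mm behind it; z points along the fingers, y is the line along which they close (so a half turn about z gives the same grasp; the last joint's range is limited). The gripper opens to 85 mm and grips with 20 to 120 N. Pads are 22 mm wide; open, the fingers measure 114 mm over their backs; the gripper's body (76 mm by 85 mm) begins 54 mm behind the grasp point. The pads swing forward as they close: fully open they stand 13 mm farther back than shut.
Start: joints at [1.077, 0.426, 0.074, 1.606, -0.034, 1.111, -0.067], TCP at [0.227, -0.635, 0.231] pointing down, gripper open.
Joint ranges: [-2.85, 2.85], [-0.5, 2.14], [-1.23, 1.37], [0.21, 2.46], [-1.02, 4.16], [0.16, 2.05], [-2.73, 2.73]. Speed limits (rad/s): [1.89, 1.89, 2.39, 2.39, 3.01, 3.01, 3.01].

## Interface

Orientations are given as a unit quaternion [x, y, z, w].
In Python, from workcell import r gives the robot as it stands.
- The arm moves only by the tool send_rows, never from a script. Its argument "deltas" is a list of rows, each a list of 5 numbers: the shift along the tool's x, y, z in cm, then the turn about the tool's z in units of 8 degrees (1.0 is 8 degrees), then the finger opening in cm, from 0 to 8.54. In form: [[tx, ty, tz, turn, claw], ...]. A call has 1 to 20 rows; each row shifts and turns the commanded pose from where the row before left it, along the tool's axes as they then stand; what a row does not reach is not made up. A row lasts 1/10 s, in which the tool goes at most 50 mm and 8.59 degrees, less where a joint would pass 70% of its speed; a pose out of reach is approached as far as the arm can. A call is refused whole if a number of a shift passes 5 or a number of a turn 1, either way. A call with a gripper value outside its range is refused whole. The fingers move at their own pace and stop on an object; "grip_force" is the grip in N (left out, the last holds). Time passes only in rows, so rows that do not move let the fingers close. It gives the time, the measured TCP pose, the force, the opening and the grip force at its end, in the units of the state.
- r.get_state(): the state, without advancing time (a new reading comes with each control period).
- r.capture(name): name is "scene" or "top" or "wrist"; returns a dict with "pixels" (480x640x3 uint8, blue, green, red), "intrinsics" (3x3 intrinsics, pixels), "R" (3x3) and "t" (3): a world point X has camera coordinates R X + t; the wrist camera has in their place "mount" (4x4, takes a point from camera to tool coordinates, whose origin is the TCP and whose axes are the flange's). Camera axes: x right, y down, z forward; pixel columns grow to the right and rows downward; lengths in m; the calibration is good to about 2 mm. A picture is of the moment at which its call begins: read the wrist's pose just before it. There is no depth.
- r.hand_in(): hands the job in; it is judged then, once.
The state is a dict: "clock": time; "qpos": joint angles; "dq": joint speeds; "joint_efforts": joint torques, N m; "position": TCP position; "tool_rot": TCP orientation; "ft_force": force on the tool from outside, world axes, zero at the start; "moment": the same for the moment, N m; "opening": finger opening in m; "gripper_force": force on a finger pad.
Only numpy, scipy, OpenCV 4.12 (cv2) and the standard library are available. Lean on these libraries where they do the work, as an engineer would, in place of code of your own. Each camera call takes 0.05 s, during which the arm holds its last target. There are 200 camera calls.

## Task

Slide the rusty cast mount foot along the green drain ledge until it lies square against the black sprung stop and presses it in a few millimetres for a moment, then push it straight forward off the ledge, through the gap in the yellow lip and down the chute, so that it comes to rest in the red tray. Push it, never lift it, keep every push on it under about 25 N, and leave the socket, bottle, can, wrench and brush where they are.

Things in the scene. Friction and masses are not known exactly. Their poses are not given: they have to be found in the camera images.
- scrap: Scrap part: a loose rust-brown cast mount foot lying flat on the ledge. Base plate 56 mm (its x) by 72 mm (its y) by 16 mm high, a round boss 38 to 32 mm in diameter on its middle, 38 mm high in all; 0.27 to 0.5 kg. Origin at the centre of its underside, z up, its x within 0.3 rad of the ledge's x. It starts on the -y side of the stop.
- ledge: Green steel drain ledge, fixed: a flat shelf 150 mm deep (its x, -75 to +75 mm), 520 mm long (its y, -260 to +260 mm), top 160 mm above its origin. Origin on the table under its centre, x towards its front edge (away from the robot), z up; it may be turned a little. Lip, gap, chute and stop are one unit clamped somewhere along it, whose place is not measured: see or feel for it.
- front_edge (a point): Middle of the ledge's front edge, on its top. Just outside the edge (0 to 8 mm in x) a yellow lip stands 16 mm above the ledge top. Its single gap, 84 mm wide, opens onto an aluminium chute that starts some 30 mm lower. A part just touching the stop clears the gap's -y edge by 4 mm; the gap's +y edge is 8 mm past the stop's face.
- stop_range (a point): Not the stop itself: middle of the range in which it may be clamped; the stop's face is up to 40 mm to either side in y. The stop is a black rubber plate facing -y at the gap's +y side, 88 mm long in x (to 2 mm short of the front edge), 34 mm high, 10 mm thick, before a yellow housing 42 mm high.
- buffer (a joint): How far the stop plate is pressed in (m): 0 at rest, 0.010 bottomed. It slides towards the ledge's +y against a spring: it begins to yield at about 6 N, then 1 N more for each mm (16 N at the bottom), and pushes the part back when let go. Friction of the part on the ledge comes on top, up to about 4 N.
- tray: The red open tray on the table under the chute, fixed: 240 mm (x) by 340 mm (y), walls 5 mm thick and 60 mm high, floor 5 mm thick. Origin under its centre, axes as the ledge's. Two small pieces of scrap lie in it.
- socket_mid (a point): Centre of a steel socket, 30 mm diameter and 35 mm high, standing at the ledge's +y end; leave it alone.
- spray_mid (a point): Centre of a yellow bottle, 60 mm diameter and 190 mm high, on the table; leave it alone.
- can_mid (a point): Centre of a blue can, 70 mm diameter and 110 mm high, on the table; leave it alone.
- wrench_grip (a point): Handle of a 180 mm wrench lying on the table; leave it alone.
- brush_grip (a point): Handle of a 180 mm brush lying on the table; leave it alone.
Things that resemble listed ones, but are neither listed nor needed, are in the scene too. There is more than one size of the scrap; the job needs the middle-sized.

How it is judged:
On the way:
1. the part lies square (within 5 degrees) on the ledge and the sprung stop is pressed in by at least 1.5 mm for 0.2 s (value of joint buffer above 0.0015 m and angle between the x axis of scrap and the x axis of ledge, either way round below 0.0873 rad and z of scrap in the frame of ledge above 0.155 m), for 0.2 s.
At the end, for the whole second after the job is handed in: the part rests in the red tray: its origin inside the tray's outline and less than 70 mm above the table, moving slower than 20 mm/s (x of scrap in the frame of tray between -0.12 and 0.12 m and y of scrap in the frame of tray between -0.17 and 0.17 m and z of scrap in the frame of tray below 0.07 m and linear speed of scrap below 0.02 m/s); the robot touches nothing.
It fails at once if the fingers push on the part with more than 25 N (contact force between the fingers and scrap above 25 N).
It fails at once if the part is lifted more than 25 mm off the ledge (z of scrap in the frame of ledge above 0.185 m).
It fails at once if the socket, bottle, can, wrench or brush is moved by more than 20 mm (distance of any of socket_mid, spray_mid, can_mid, wrench_grip, brush_grip from where it was at the start of the episode above 0.02 m).
It also fails if it takes over 64 s, if anything falls off the work surface, if the arm or the gripper's body presses on something with over 40 N, if the wrist force passes 120 N, or if a joint passes its speed limit or range.

## Working session

There is one attempt and no reset: what is moved stays moved. The work goes in short steps, Python scripts to look and compute and a tool call to move; the robot and the scene stay as the last step left them, time stands still between calls to the robot, and variables do not carry over. Pictures are saved under pics/ and viewed, at most 10 in all, crops included, and the job is handed in when it is done.

Besides the shell and the picture viewer there is one more tool, called after "Call:" in YAML: its name, and indented under it one key for each argument. send_rows: Moves the arm, as the interface text tells. Its arguments: {"type":"object","properties":{"deltas":{"type":"array","items":{"type":"array","items":{"type":"number"}}},"grip_force":{"type":"number"}},"required":["deltas"]}

```bash
ls; mkdir -p pics
python3 - <<'E'
from workcell import r
import cv2,numpy as np
np.set_printoptions(precision=4,suppress=True)
s=r.get_state();print({k:np.round(v,4) for k,v in s.items()})
for n in("scene","top"):
    c=r.capture(n);cv2.imwrite(f"pics/{n}0.png",c["pixels"]);print(n,c["intrinsics"],c["R"],c["t"])
print(r.capture("wrist")["mount"])
E
```

```text
pics
{'clock': np.float64(0.0), 'qpos': array([ 1.0775,  0.4267,  0.0738,  1.6066, -0.0341,  1.1108, -0.0671]), 'dq': array([-0.0017,  0.0017, -0.0003,  0.0008, -0.0005, -0.0006, -0.0004]), 'joint_efforts': array([ -0.0002, -94.9834,   3.761 , -46.3505,   0.0192,   0.0102,
        -0.0001]), 'position': array([ 0.2273, -0.6351,  0.2306]), 'tool_rot': array([ 0.9853,  0.171 , -0.0002, -0.0006]), 'ft_force': array([0.3854, 0.0234, 0.6484]), 'moment': array([ 0.0362,  0.0239, -0.0282]), 'gripper_force': np.float64(0.0), 'opening': np.float64(0.0854)}
scene [[547.1905   0.     322.9581]
 [  0.     547.1905 237.7316]
 [  0.       0.       1.    ]] [[ 0.714   0.7001 -0.0068]
 [ 0.6012 -0.6181 -0.5065]
 [-0.3588  0.3576 -0.8622]] [-0.4066 -0.2864  1.5523]
top [[599.0227   0.     319.0138]
 [  0.     599.0227 249.8526]
 [  0.       0.       1.    ]] [[ 0.0258 -0.9997  0.0022]
 [-0.9751 -0.0257 -0.2205]
 [ 0.2204  0.0036 -0.9754]] [-0.0041  0.5925  1.2878]
[[ 0.0004 -0.9517 -0.3072  0.0794]
 [ 1.      0.0001  0.0008 -0.0006]
 [-0.0007 -0.3072  0.9517 -0.1436]
 [ 0.      0.      0.      1.    ]]
```

View pics/scene0.png

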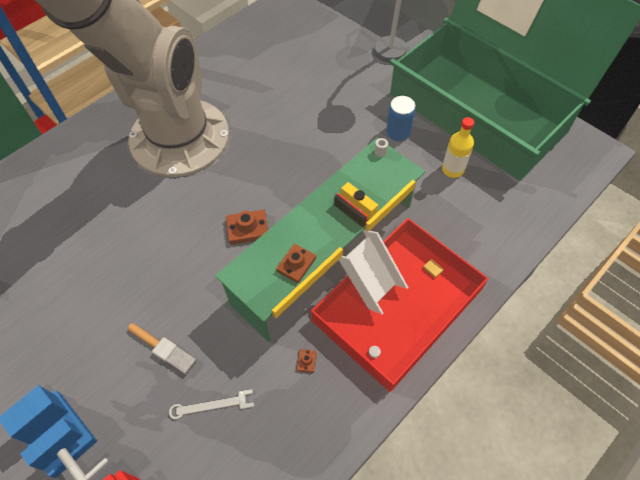

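View pics/top0.png

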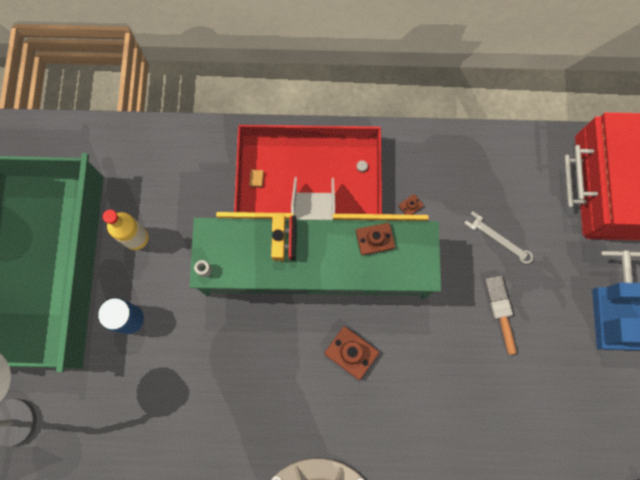

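Scene (640x480): the part on the ledge is at scene (296,262) / top (376,238). Other rusty feet are the large one on the table at top (352,352) and the small one on the table at top (411,204). I choose the one on the ledge. The stop is at top (292,237), and the gap and chute are at about (313,205). Next is one close crop.

```bash
cat > h.py <<'E'
import numpy as np, cv2
from workcell import r
np.set_printoptions(precision=4,suppress=True)
def unproj(c,uv,z):
    K=c["intrinsics"];R=c["R"];t=c["t"]
    d=R.T@np.linalg.inv(K)@np.array([uv[0],uv[1],1.]);o=-R.T@t
    return o+d*(z-o[2])/d[2]
E
python3 - <<'E'
from h import *
c=r.capture("top");im=c["pixels"]
cv2.imwrite("pics/crop1.png",cv2.resize(im[195:305,185:450],None,fx=3,fy=3,interpolation=cv2.INTER_CUBIC))
hsv=cv2.cvtColor(im,cv2.COLOR_BGR2HSV)
def q(lo,hi,roi):
    m=cv2.inRange(hsv,lo,hi);z=np.zeros_like(m);x0,y0,x1,y1=roi;z[y0:y1,x0:x1]=m[y0:y1,x0:x1];return z
g=q((50,60,60),(85,255,255),(185,205,450,300))
p=np.argwhere(g)[:,::-1].astype(np.float32)
print("green",cv2.minAreaRect(p))
y=q((20,120,120),(35,255,255),(205,205,440,225));p=np.argwhere(y)[:,::-1]
l=p[p[:,0]<265];rr=p[p[:,0]>335]
for s in(l,rr):print("lip",s.min(0),s.max(0),np.polyfit(s[:,0],s[:,1],1))
s=q((0,90,20),(18,255,255),(345,215,410,265));n,lab,st,ce=cv2.connectedComponentsWithStats(s);k=1+st[1:,4].argmax();print(st[k],ce[k])
p=np.argwhere(lab==k)[:,::-1].astype(np.float32);R=cv2.minAreaRect(p);b=cv2.boxPoints(R);print(R)
print(np.array([unproj(c,q,.168) for q in b]))
E
```

```text
green ((315.35333251953125, 257.94268798828125), (250.15579223632812, 77.13086700439453), 0.7920570373535156)
lip [216 212] [264 217] [  0.026  208.6321]
lip [336 214] [427 219] [  0.0072 214.0275]
[356 223  39  32 880] [374.958 238.55 ]
((374.995849609375, 238.4800262451172), (27.044334411621094, 35.03934097290039), 78.2317123413086)
[[ 0.6167 -0.0636  0.168 ]
 [ 0.6342 -0.1358  0.168 ]
 [ 0.5772 -0.1473  0.168 ]
 [ 0.56   -0.0758  0.168 ]]
```

View pics/crop1.png

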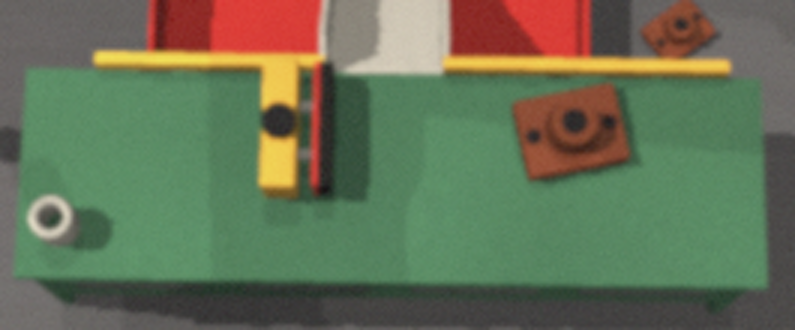

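The crop shows the foot with its base corners at (513,101), (614,85), (632,160) and (533,180). The stop face is at x≈331, y 65-190. The gap's -y lip end is at (443,65). The ledge corners are about (26,69), (762,79), (767,288) and (15,275).

Run:
```python
from h import *
c=r.capture("top")
f=lambda x,y,z:unproj(c,(185+x/3-.33,195+y/3-.33),z)
for n,x,y,z in [("FL",26,69,.16),("FR",762,79,.16),("BR",767,289,.16),("BL",15,275,.16),("stopfront",332,68,.194),("stopback",330,191,.194),("gap-y top",443,59,.176),("gap-y edge",443,73,.176),("gap+y lip",323,66,.176),
 ("p1",513,101,.176),("p2",614,85,.176),("p3",632,160,.176),("p4",533,180,.176),("boss",575,122,.198),("chuteL",322,0,.13),("chuteR",450,0,.13)]: print(n,f(x,y,z))
```

```text
FL [0.6342 0.2797 0.16  ]
FR [ 0.6407 -0.2414  0.16  ]
BR [ 0.4906 -0.2421  0.16  ]
BL [0.4867 0.2767 0.16  ]
stopfront [0.6311 0.0616 0.194 ]
stopback [0.5445 0.06   0.194 ]
gap-y top [ 0.6448 -0.015   0.176 ]
gap-y edge [ 0.6346 -0.0152  0.176 ]
gap+y lip [0.6374 0.0688 0.176 ]
p1 [ 0.6157 -0.0644  0.176 ]
p2 [ 0.6291 -0.1347  0.176 ]
p3 [ 0.5757 -0.1472  0.176 ]
p4 [ 0.5597 -0.0789  0.176 ]
boss [ 0.5961 -0.1056  0.198 ]
chuteL [0.7006 0.0737 0.13  ]
chuteR [ 0.7031 -0.02    0.13  ]
```

Call:
send_rows:
  deltas:
    - [3.26, -2.81, -0.75, 0, 2]
    - [3.26, -2.81, -0.75, 0, 2]
    - [3.26, -2.81, -0.75, 0, 2]
    - [3.26, -2.81, -0.75, 0, 2]
    - [3.26, -2.81, -0.75, 0, 2]
    - [3.26, -2.81, -0.75, 0, 2]
    - [3.26, -2.81, -0.75, 0, 2]
    - [3.26, -2.81, -0.75, 0, 2]
    - [3.87, -1.18, 0, 0, 2]
    - [3.87, -1.18, 0, 0, 2]
    - [3.87, -1.18, 0, 0, 2]
    - [3.87, -1.18, 0, 0, 2]
    - [3.87, -1.18, 0, 0, 2]
    - [3.87, -1.18, 0, 0, 2]
    - [0, 0, 0, -0.98, 2]
    - [0, 0, 0, -0.98, 2]
    - [0, 0, 0, -0.98, 2]
    - [0, 0, 0, -0.98, 2]
    - [0, 0, 0, -0.98, 2]
  grip_force: 40

```text
clock: 2.15
position: [0.592, -0.191, 0.2912]
tool_rot: [0.869, 0.494, -0.0, -0.0]
ft_force: [0.1, 0.8, 0.7]
opening: 0.0196
gripper_force: 0.0
```

Call:
send_rows:
  deltas:
    - [0, 0, 0, -0.99, 2]
    - [0, 0, 0, -0.99, 2]
    - [0, 0, 0, -0.99, 2]
    - [0, 0, 0, -0.99, 2]
    - [0, 0, 0, 0, 2]
    - [0, 0, 0, 0, 2]
    - [0, 0, 0, 0, 2]

```text
clock: 2.85
position: [0.592, -0.191, 0.2913]
tool_rot: [0.705, 0.709, 0.0, -0.0]
ft_force: [-0.5, -0.7, -0.1]
opening: 0.02
gripper_force: 0.0
```

```bash
cat >> h.py <<'E'
from scipy.spatial.transform import Rotation as Ro
def wcap():
    s=r.get_state();c=r.capture("wrist");T=np.eye(4);T[:3,:3]=Ro.from_quat(s["tool_rot"]).as_matrix();T[:3,3]=s["position"]
    W=np.linalg.inv(T@c["mount"]);c["R"]=W[:3,:3];c["t"]=W[:3,3];return c
E
python3 - <<'E'
from h import *
c=wcap();cv2.imwrite("pics/w1.png",c["pixels"]);import pickle;pickle.dump(dict(c),open("w1.pkl","wb"))
E
```

```text
(no output)
```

View pics/w1.png

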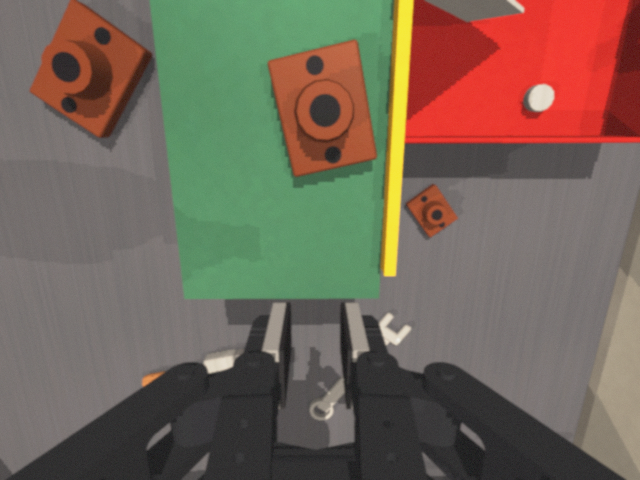

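The wrist view shows the middle foot with its top corners at (268,62), (357,40), (376,158) and (295,177). The lip is to its right, and the -y end of the ledge is at row 298.

Run:
```python
from h import *
import pickle;c=pickle.load(open("w1.pkl","rb"))
for n,u,v,z in [("a",268,62,.176),("b",357,40,.176),("c",376,158,.176),("d",295,177,.176),("FR",380,298,.16),("BR",184,298,.16),("B2",152,0,.16),("lipinner",393,0,.176),("lip",383,275,.176)]: print(n,unproj(c,(u,v),z))
```

```text
a [ 0.5632 -0.0782  0.176 ]
b [ 0.6165 -0.0659  0.176 ]
c [ 0.6316 -0.1346  0.176 ]
d [ 0.5789 -0.1473  0.176 ]
FR [ 0.643 -0.242  0.16 ]
BR [ 0.4914 -0.2431  0.16  ]
B2 [ 0.4911 -0.0419  0.16  ]
lipinner [ 0.6365 -0.045   0.176 ]
lip [ 0.6411 -0.2164  0.176 ]
```

Call:
send_rows:
  deltas:
    - [0, 0.2, 2.5, -0.03, 2]
    - [0, 0.1, 2.5, 0, 2]
    - [0, 0, 2.5, 0, 2]
    - [0, 0, 2.5, 0, 2]
    - [0, 0, 1.5, 0, 2]
    - [0, 0, 0.8, 0, 2]
    - [0, 0, 0, 0, 2]

```text
clock: 3.6
position: [0.5949, -0.1909, 0.1678]
tool_rot: [0.702, 0.712, -0.0, -0.0]
ft_force: [0.6, -0.1, -0.2]
opening: 0.02
gripper_force: 0.0
```

Call:
send_rows:
  deltas:
    - [0.6, 0, 0, 0, 2]
    - [0.6, 0, 0, 0, 2]
    - [0.6, 0, 0, 0, 2]
    - [0.3, 0, 0, 0, 2]
    - [0.2, 0, 0, 0, 2]
    - [0.15, 0, 0, 0, 2]
    - [0.15, 0, 0, 0, 2]
    - [0.15, 0, 0, 0, 2]
    - [0.15, 0, 0, 0, 2]
    - [0.15, 0, 0, 0, 2]
    - [0.15, 0, 0, 0, 2]
    - [0.15, 0, 0, 0, 2]
    - [0.15, 0, 0, 0, 2]
    - [0.2, 0, 0, 0, 2]
    - [0.2, 0, 0, 0, 2]
    - [0.2, 0, 0, 0, 2]
    - [0.2, 0, 0, 0, 2]
    - [0.2, 0, 0, 0, 2]
    - [0.2, 0, 0, 0, 2]
    - [0.2, 0, 0, 0, 2]

```text
clock: 5.6
position: [0.5943, -0.1418, 0.1683]
tool_rot: [0.702, 0.712, 0.0, -0.0]
ft_force: [-1.5, -2.5, 0.0]
opening: 0.0202
gripper_force: 1.1
```

Call:
send_rows:
  deltas:
    - [0.3, 0, 0, 0, 2]
    - [0.3, 0, 0, 0, 2]
    - [0.3, 0, 0, 0, 2]
    - [0.3, 0, 0, 0, 2]
    - [0.3, 0, 0, 0, 2]
    - [0.3, 0, 0, 0, 2]
    - [0.3, 0, 0, 0, 2]
    - [0.3, 0, 0, 0, 2]
    - [0.3, 0, 0, 0, 2]
    - [0.3, 0, 0, 0, 2]
    - [0.3, 0, 0, 0, 2]
    - [0.3, 0, 0, 0, 2]

```text
clock: 6.8
position: [0.5938, -0.1057, 0.1684]
tool_rot: [0.702, 0.712, 0.0, 0.0]
ft_force: [0.4, -2.6, -0.5]
opening: 0.0204
gripper_force: 1.1
```

Run:
```python
from h import *
c=r.capture("top");im=c["pixels"]
cv2.imwrite("pics/crop2.png",cv2.resize(im[195:305,185:450],None,fx=3,fy=3,interpolation=cv2.INTER_CUBIC))
```

```text
(no output)
```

View pics/crop2.png

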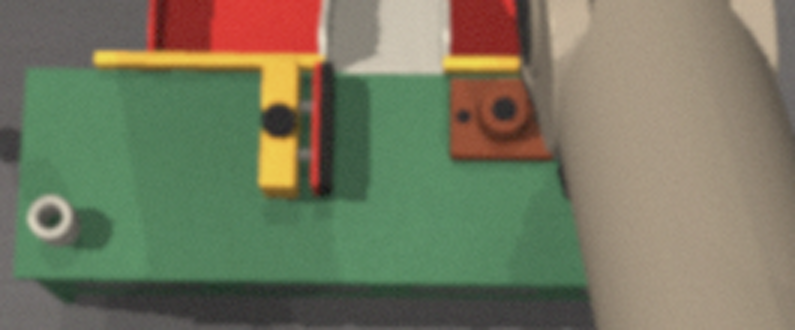

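The part is now square, with its +y edge at crop x≈449. It has about 78 mm to go to the stop face at x≈332.

Call:
send_rows:
  deltas:
    - [0.4, 0, 0, 0, 2]
    - [0.4, 0, 0, 0, 2]
    - [0.4, 0, 0, 0, 2]
    - [0.4, 0, 0, 0, 2]
    - [0.4, 0, 0, 0, 2]
    - [0.4, 0, 0, 0, 2]
    - [0.4, 0, 0, 0, 2]
    - [0.4, 0, 0, 0, 2]
    - [0.4, 0, 0, 0, 2]
    - [0.4, 0, 0, 0, 2]
    - [0.4, 0, 0, 0, 2]
    - [0.4, 0, 0, 0, 2]
    - [0.4, 0, 0, 0, 2]
    - [0.4, 0, 0, 0, 2]
    - [0.4, 0, 0, 0, 2]
    - [0.4, 0, 0, 0, 2]
    - [0.4, 0, 0, 0, 2]
    - [0.2, 0, 0, 0, 2]

```text
clock: 8.65
position: [0.5928, -0.0354, 0.1683]
tool_rot: [0.702, 0.712, 0.0, -0.0]
ft_force: [0.3, -2.2, -0.4]
opening: 0.02
gripper_force: 1.2
```

Call:
send_rows:
  deltas:
    - [0.15, 0, 0, 0, 2]
    - [0.1, 0, 0, 0, 2]
    - [0.1, 0, 0, 0, 2]
    - [0.1, 0, 0, 0, 2]

```text
clock: 9.05
position: [0.5928, -0.0316, 0.1683]
tool_rot: [0.702, 0.712, 0.0, 0.0]
ft_force: [1.0, -1.5, -0.5]
opening: 0.0202
gripper_force: 1.2
```

Call:
send_rows:
  deltas:
    - [0.1, 0, 0, 0, 2]
    - [0.1, 0, 0, 0, 2]

```text
clock: 9.25
position: [0.5927, -0.0295, 0.1683]
tool_rot: [0.702, 0.712, 0.0, -0.0]
ft_force: [-0.8, -1.4, -0.8]
opening: 0.02
gripper_force: 1.2
```

Call:
send_rows:
  deltas:
    - [0.1, 0, 0, 0, 2]
    - [0.1, 0, 0, 0, 2]
    - [0.1, 0, 0, 0, 2]

```text
clock: 9.55
position: [0.5927, -0.0264, 0.1683]
tool_rot: [0.702, 0.712, 0.0, -0.0]
ft_force: [0.4, -1.5, -0.2]
opening: 0.0197
gripper_force: 1.2
```

Call:
send_rows:
  deltas:
    - [0.1, 0, 0, 0, 2]
    - [0.1, 0, 0, 0, 2]

```text
clock: 9.75
position: [0.5926, -0.0244, 0.1683]
tool_rot: [0.702, 0.712, -0.0, -0.0]
ft_force: [-0.3, -4.3, 0.7]
opening: 0.0198
gripper_force: 2.2
```

Call:
send_rows:
  deltas:
    - [0.1, 0, 0, 0, 2]
    - [0.1, 0, 0, 0, 2]

```text
clock: 9.95
position: [0.5925, -0.0238, 0.1683]
tool_rot: [0.702, 0.712, -0.001, 0.0]
ft_force: [-0.7, -9.3, 2.5]
opening: 0.0201
gripper_force: 5.0
```

Call:
send_rows:
  deltas:
    - [0.1, 0, 0, 0, 2]
    - [0.1, 0, 0, 0, 2]
    - [0.1, 0, 0, 0, 2]

```text
clock: 10.25
position: [0.5925, -0.0215, 0.1683]
tool_rot: [0.703, 0.712, -0.001, 0.001]
ft_force: [-1.5, -11.8, 1.8]
opening: 0.0201
gripper_force: 6.2
```

Call:
send_rows:
  deltas:
    - [0.1, 0, 0, 0, 2]
    - [0.1, 0, 0, 0, 2]

```text
clock: 10.45
position: [0.5924, -0.0198, 0.1683]
tool_rot: [0.703, 0.711, -0.001, 0.001]
ft_force: [-0.2, -13.5, 2.5]
opening: 0.0202
gripper_force: 7.1
```

Call:
send_rows:
  deltas:
    - [0, 0, 0, 0, 2]
    - [0.05, 0, 0, 0, 2]
    - [0, 0, 0, 0, 2]
    - [0, 0, 0, 0, 2]
    - [0, 0, 0, 0, 2]
    - [0, 0, 0, 0, 2]

```text
clock: 11.05
position: [0.5924, -0.0195, 0.1683]
tool_rot: [0.703, 0.711, -0.001, 0.001]
ft_force: [-0.9, -13.1, 1.6]
opening: 0.0198
gripper_force: 6.9
```

Run:
```python
from h import *
c=r.capture("top")["pixels"][195:305,185:450];d=r.capture("scene")["pixels"][150:310,230:430]
a=cv2.resize(c[:,80:210],(600,508),interpolation=cv2.INTER_CUBIC)
cv2.imwrite("pics/crop3.png",cv2.resize(np.hstack([cv2.resize(a,(390,330)),cv2.resize(d,(412,330))]),(800,329)))
```

```text
(no output)
```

View pics/crop3.png

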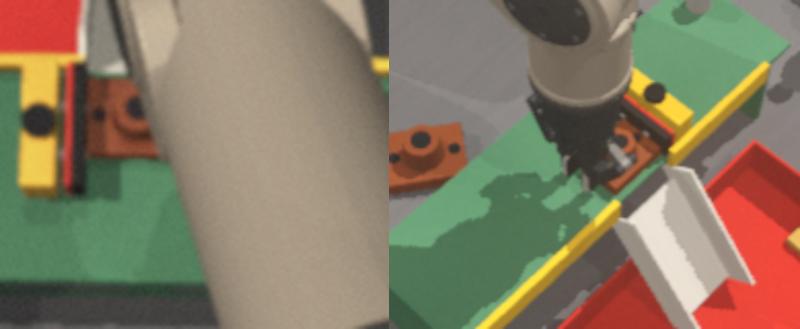

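Square and pressed in about 4 mm with 13 N, held for over 0.6 s. Now I back off slowly.

Call:
send_rows:
  deltas:
    - [-0.1, 0, 0, 0, 2]
    - [-0.1, 0, 0, 0, 2]
    - [-0.1, 0, 0, 0, 2]
    - [-0.1, 0, 0, 0, 2]
    - [-0.1, 0, 0, 0, 2]
    - [-0.1, 0, 0, 0, 2]
    - [-0.1, 0, 0, 0, 2]
    - [-0.2, 0, 0, 0, 2]
    - [-0.5, 0, 0, 0, 2]
    - [-1, 0, 0, 0, 2]
    - [-1, 0, -0.5, 0, 2]
    - [0, 0, -2, 0, 2]
    - [0, 0, -2.5, 0, 2]
    - [0, 0, -2.5, 0, 2]
    - [0, 0, -1, 0, 2]
    - [0, 0, 0, 0, 2]

```text
clock: 12.75
position: [0.5937, -0.0516, 0.2548]
tool_rot: [0.702, 0.712, 0.001, 0.001]
ft_force: [0.0, -0.3, -0.2]
opening: 0.0198
gripper_force: 0.0
```

Call:
send_rows:
  deltas:
    - [2.5, -2.47, 0, 0, 2]
    - [2.5, -2.47, 0, 0, 2]
    - [2.4, -2.46, 0, 0, 2]
    - [0, 0, 0, 0.94, 2]
    - [0, 0, 0, 0.94, 2]
    - [0, 0, 0, 0.94, 2]
    - [0, 0, 0, 0.94, 2]
    - [0, 0, 0, 0.94, 2]
    - [0, 0, 0, 0.94, 2]
    - [0, 0, 0, 0.94, 2]
    - [0, 0, 0, 0.94, 2]
    - [0, 0, 0, 0.94, 2]
    - [0, 0, 0, 0.94, 2]
    - [0, 0, 0, 0.94, 2]
    - [0, 0, 0, 0.93, 2]
    - [0, 0, 0, 0, 2]
    - [0, 0, 0, 0, 2]

```text
clock: 14.45
position: [0.5177, 0.0218, 0.2526]
tool_rot: [1.0, 0.008, -0.001, 0.0]
ft_force: [-0.4, 0.0, 0.4]
opening: 0.0198
gripper_force: 0.0
```

Run:
```python
from h import *
import pickle
c=wcap();cv2.imwrite("pics/w2.png",c["pixels"]);pickle.dump(dict(c),open("w2.pkl","wb"))
```

```text
(no output)
```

View pics/w2.png

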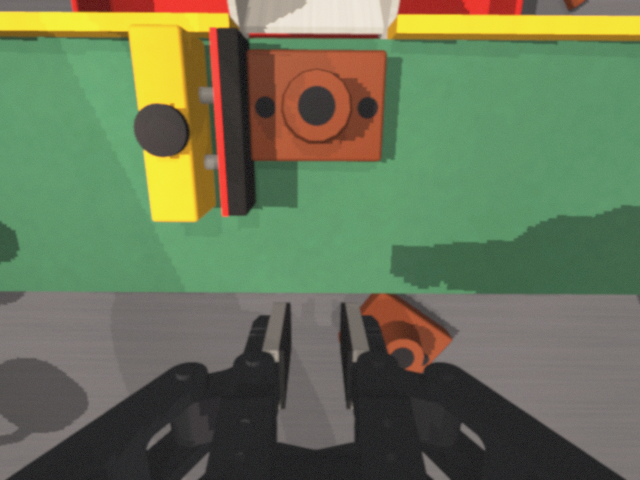

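The foot sits square on the stop, with corners at (250,51), (386,51), (383,161) and (250,160). The gap's -y lip end is at (396,38) and its +y end is at (230,33).

Run:
```python
from h import *
import pickle;c=pickle.load(open("w2.pkl","rb"))
for u,v,z in [(250,51,.176),(386,51,.176),(383,161,.176),(250,160,.176),(396,16,.176),(396,38,.176),(230,33,.176),(0,35,.176),(639,40,.176)]: print(unproj(c,(u,v),z))
```

```text
[0.63   0.0574 0.176 ]
[ 0.6311 -0.012   0.176 ]
[ 0.5761 -0.0142  0.176 ]
[0.5755 0.0593 0.176 ]
[ 0.6469 -0.0158  0.176 ]
[ 0.6371 -0.0166  0.176 ]
[0.638  0.0672 0.176 ]
[0.6353 0.1831 0.176 ]
[ 0.6382 -0.1397  0.176 ]
```

Call:
send_rows:
  deltas:
    - [0, 0, 2.5, 0, 2]
    - [0, 0, 2.5, 0, 2]
    - [0, 0, 2, 0, 2]
    - [0, 0, 1.4, 0, 2]
    - [0.6, 0, 0, 0, 2]
    - [1, 0, 0, 0, 2]
    - [1, 0, 0, 0, 2]
    - [1, 0, 0, 0, 2]
    - [0.4, 0, 0, 0, 2]
    - [0.15, 0, 0, 0, 2]
    - [0.15, 0, 0, 0, 2]
    - [0.15, 0, 0, 0, 2]
    - [0.15, 0, 0, 0, 2]
    - [0.15, 0, 0, 0, 2]
    - [0.15, 0, 0, 0, 2]
    - [0.15, 0, 0, 0, 2]

```text
clock: 16.1
position: [0.568, 0.0224, 0.1694]
tool_rot: [1.0, 0.006, -0.001, 0.0]
ft_force: [-4.6, -0.9, 4.2]
opening: 0.0199
gripper_force: 2.7
```

Call:
send_rows:
  deltas:
    - [0.2, 0, 0, 0, 2]
    - [0.2, 0, 0, 0, 2]
    - [0.2, 0, 0, 0, 2]
    - [0.2, 0, 0, 0, 2]
    - [0.2, 0, 0, 0, 2]

```text
clock: 16.6
position: [0.5779, 0.0226, 0.1693]
tool_rot: [1.0, 0.006, -0.001, 0.0]
ft_force: [-5.9, 0.2, 4.1]
opening: 0.0199
gripper_force: 2.8
```

Call:
send_rows:
  deltas:
    - [0.3, 0, -0.05, 0, 2]
    - [0.3, 0, 0, 0, 2]
    - [0.3, 0, 0, 0, 2]
    - [0.3, 0, 0, 0, 2]
    - [0.3, 0, 0, 0, 2]
    - [0.3, 0, 0, 0, 2]

```text
clock: 17.2
position: [0.5967, 0.0227, 0.1698]
tool_rot: [1.0, 0.006, -0.0, 0.0]
ft_force: [-3.4, -0.7, 1.9]
opening: 0.02
gripper_force: 1.9
```

Call:
send_rows:
  deltas:
    - [0.3, 0, 0, 0, 2]
    - [0.3, 0, 0, 0, 2]
    - [0.3, 0, 0, 0, 2]
    - [0.3, 0, 0, 0, 2]
    - [0.3, 0, 0, 0, 2]
    - [0.3, 0, 0, 0, 2]
    - [0.3, 0, 0, 0, 2]
    - [0.3, 0, 0, 0, 2]

```text
clock: 18.0
position: [0.6209, 0.0232, 0.1698]
tool_rot: [1.0, 0.006, 0.0, -0.0]
ft_force: [0.1, -0.7, 0.6]
opening: 0.02
gripper_force: 0.0
```

Run:
```python
from h import *
d=r.capture("scene")["pixels"][150:390,230:490];w=r.capture("wrist")["pixels"]
cv2.imwrite("pics/crop4.png",np.hstack([cv2.resize(w,(400,300)),cv2.resize(d,(325,300))]))
```

```text
(no output)
```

View pics/crop4.png

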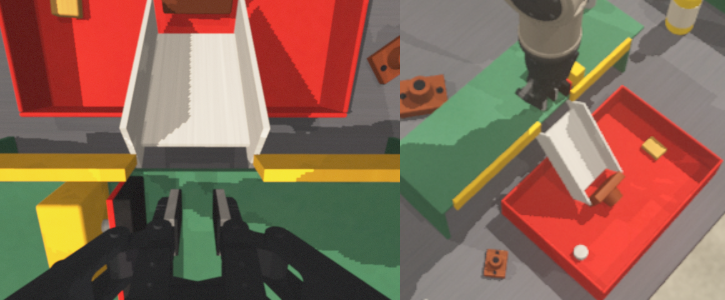

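The part slid down and is at the foot of the chute, at (605,188) in the right half. I retreat and then check.

Call:
send_rows:
  deltas:
    - [-1, 0, 0, 0, 2]
    - [-2, 0, 0, 0, 2]
    - [-2, 0, -2, 0, 2]
    - [0, 0, -4, 0, 2]
    - [0, 0, -4, 0, 2]
    - [0, 0, -4, 0, 2]
    - [0, 0, 0, 0, 2]
    - [0, 0, 0, 0, 2]
    - [0, 0, 0, 0, 2]
    - [0, 0, 0, 0, 2]
    - [0, 0, 0, 0, 2]

```text
clock: 19.2
position: [0.5701, 0.0225, 0.3089]
tool_rot: [1.0, 0.006, -0.001, -0.0]
ft_force: [0.2, 0.8, 0.2]
opening: 0.0198
gripper_force: 0.0
```

Run:
```python
from h import *
a=r.capture("scene")["pixels"]
t=r.capture("top")["pixels"]
cv2.imwrite("pics/crop5.png",np.hstack([cv2.resize(a[210:390,300:500],(400,360)),cv2.resize(t[110:290,190:390],(400,360))]))
b=r.capture("scene")["pixels"];print(cv2.absdiff(cv2.GaussianBlur(a,(5,5),0),cv2.GaussianBlur(b,(5,5),0))[210:390,300:500].max())
```

```text
7
```

View pics/crop5.png

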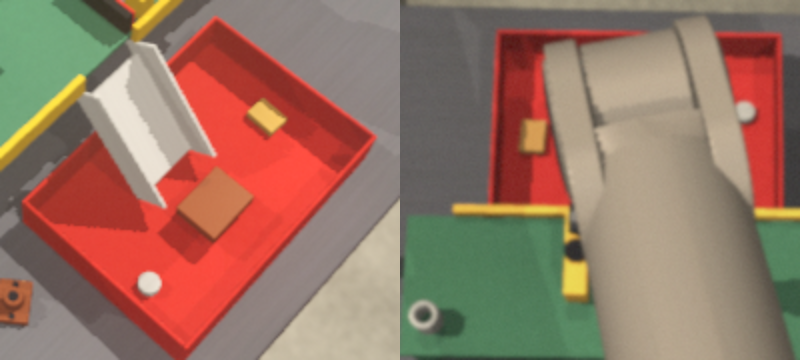

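The part lies boss-down in mid-tray at (215,203) in the left half and is not moving. Its origin is at most about 45 mm high, and the robot is clear of everything.

```bash
python3 -c "
from workcell import r
print(r.hand_in())"
```

```text
the job is handed in; nothing more can be done
None
```

The job is handed in, with no verdict returned: the middle-sized foot was pressed square into the stop by about 4 mm at 13 N for over 0.6 s, then pushed down the chute, and it now rests upside down in the red tray.

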